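# Set sprung forceps to the gap on the tip gauge and hold it

## Task

Check the sprung steel forceps on the tip gauge: lift them off the blue rest and bring the tips just above the white gauge plate, lined up with its two black lines but not touching it, within about 15 mm of it. Squeeze them gently until each tip stands over its own line and keep that gap steady for at least two seconds, never pinching the tips shut on the way and leaving the other things on the bench alone. Finish while still holding the forceps at that gap over the lines: do not put them down or let go.

Things in the scene. Friction and masses are not known exactly. Their poses are not given: they have to be found in the camera images.
- forceps: sprung steel forceps (tweezers), 180 mm long, 12 mm tall, about 80 g, balanced near the pads, lying level on the rest. Origin on the underside midway between the two ribbed finger pads; x points to the tips (at x = 75 mm), heel at x = -80 to -106 mm; the arms are squeezed along y; z up. Both arms swing alike about hinges at x = -85, y = +-6 mm and spring open when let go
- forceps_grip (a point): point midway between the finger pads, 6 mm above the underside. The pads run from x = -16 to 16 mm, 20 mm tall (z = -4 to 16 mm), 40 mm over their outsides relaxed, about 28 mm at the marked gap: 1 mm of squeeze closes the tips 1.9 mm. Each pad pushes back about 2 N when just touched, 9.5 N at the marked gap, 14 N shut. Grip here from above, closing along y
- forceps_point (a point): point midway between the tips on the centre line, 75 mm ahead of forceps_grip along the forceps' x, fixed to the heel (does not move as the arms close)
- tip_l (a point): centre of the end of the arm on the +y side; the dark tips are 2.5 mm wide and 5 mm tall. tip_l and tip_r are 36 mm apart relaxed; the marked gap is 14 mm between these two points
- tip_r (a point): centre of the end of the arm on the -y side
- forceps_arm_l (a joint): closing angle of each forceps arm in rad: 0 relaxed and open (tips 36 mm apart), about 0.069 at the marked 14 mm tip gap, about 0.11 with the tips shut (both arms always move alike)
- rest: fixed blue rest, base 150x62x8 mm (x = -127 to 23 mm), two uprights carry the forceps 40 mm above the bench. Origin on the bench under the front upright (12x58 mm); the rear one (12x40 mm) is 105 mm behind it in -x, with side lips 32 mm apart, 4 mm high. The forceps' origin lies about 45 mm behind the rest's, with free space below the pads down to the base; both point the same way
- gauge: fixed tip gauge: aluminium block on a 76x66 mm foot with a white 64x54 mm plate, top 30 mm above the bench. Origin on the bench under its centre; two black lines, 3 mm wide and 56 mm long, run along its x axis at y = +7 and -7 mm (14 mm apart between centres). A microscope and a yellow instrument stand behind the gauge and the rest, about 0.55 m ahead of the robot and beyond: stay in front of them
- gauge_center (a point): centre of the gauge plate's top face, between the two lines; axes as the gauge
- petri: closed clear petri dish, 60 mm across, 15 mm high; loose bystander, origin at the centre of its underside
- timer: white bench timer, 60x62x18 mm; loose bystander, origin at the centre of its underside
- dust_cap: black round cap, 38 mm across, 13 mm high; loose bystander, origin at the centre of its underside
- slide_box: grey slide box, 63x86x34 mm; loose bystander, origin at the centre of its underside
- brass_weight: brass balance weight, 29 mm across, 42 mm high; loose bystander, origin at the centre of its underside
Not all that is in view belongs to the job. Leave any purple look-alike of the gauge alone.

How it is judged (in metres and radians):
On the way, in this order (a step that is already met when the one before it is completed fails the run):
1. the forceps are lifted off the rest, at least 20 mm, in the gripper (height (world z) of forceps_grip above 0.066 m and contact force between the fingers and forceps above 1 N and contact force between forceps and rest below 0.05 N and contact force between forceps and gauge below 0.05 N), for 0.2 s.
2. the tips are held at the marked gap over the gauge lines, steady for two seconds (distance between tip_l and tip_r between 0.0115 and 0.0165 m and x of forceps_point in the frame of gauge_center between -0.02 and 0.02 m and y of forceps_point in the frame of gauge_center between -0.005 and 0.005 m and angle between the x axis of forceps and the x axis of gauge, either way round below 0.14 rad and z of tip_l in the frame of gauge_center between 0.0035 and 0.025 m and z of tip_r in the frame of gauge_center between 0.0035 and 0.025 m and linear speed of forceps below 0.015 m/s and velocity of joint forceps_arm_l between -0.03 and 0.03 rad/s and contact force between the fingers and forceps above 1 N and contact force between forceps and rest below 0.05 N and contact force between forceps and gauge below 0.05 N), for 2 s.
At the end, for the whole second after the job is handed in: Gripper still holds the forceps, still, clear of rest and gauge: tip points 11.5 to 16.5 mm apart, their middle within 5 mm of the midline of the black lines and 20 mm of the plate centre along them, within 8 degrees of the lines, tip centres 3.5 to 25 mm above the plate (all of step 2); the arm keeps its last pose, push and grip.
It fails at once if the tips are pinched shut (less than 4 mm between the tip points) (value of joint forceps_arm_l above 0.1 rad).
It fails at once if a bystander is moved by more than 15 mm (distance of any of petri, timer, dust_cap, slide_box, brass_weight from where it was at the start of the episode above 0.015 m).
It also fails if it takes over 42 s, if anything falls off the work surface, if the arm or the gripper's body presses on something with over 40 N, if the wrist force passes 120 N, or if a joint passes its speed limit or range.

## Robot

A 7-joint arm with a two-finger parallel gripper is mounted at the origin on a cart in front of the work surface, level with it; the furniture and walls round the work are solid. World frame = base frame: x ahead of the robot, y to its left, z up, the work surface at z = 0. Lengths are in mm, angles in rad, forces in N, time in s.
With the tool pointing down it reaches from about 400 to 875 mm from the base axis. Payload 4.4 kg.
Tool frame: the origin (TCP) lies on the centre line of the jaws, within the pads' length; the fingertips stand 8 mm ahead of it and the grasp point (between the pads) lies 11 mm behind it; x points along the fingers, z is the direction in which the jaws open and shut, and the axes are right-handed (so a half turn about x gives the same grasp; the last joint's range is limited). The gripper opens to 85 mm and grips with 20 to 120 N. Pads are 22 mm wide; open, the fingers measure 114 mm over their backs; the gripper's body (76 mm by 85 mm) begins 54 mm behind the grasp point. The pads swing forward as they close: fully open they stand 13 mm farther back than shut.
Start: joints at [-1.346, 0.628, 0.038, 1.517, -0.027, 0.996, -0.02], TCP at [186.343, 622.731, 239.313] pointing down, gripper open.
Joint ranges: [-3.06, 3.06], [-0.37, 2.12], [-1.25, 1.32], [0.18, 2.47], [-1.1, 4.24], [0.23, 1.98], [-2.94, 2.94]. Speed limits (rad/s): [2.57, 2.57, 3.14, 3.14, 3.14, 3.14, 3.14].

## Interface

Orientations are given as [roll, pitch, yaw] about the fixed x, y, z axes, in that order (R = Rz(yaw) Ry(pitch) Rx(roll)).
In Python, from cell import ctrl, get_image, camera_params gives the robot as it stands. The module is installed in compiled form; this text tells all that it offers.
- The arm moves only by the shell command python3 -m handwheel 'ROWS'. ROWS is text: rows parted by semicolons, each of 7 numbers parted by spaces: the opening, from -1 (shut) to 1 (fully open), then the shift along the tool's x, y, z in mm, then the turn, a rotation vector about the tool's x, y, z in rad. In form: grip x y z wx wy wz; .... A call has 1 to 10 rows; each row shifts and turns the pose as measured when the row begins, along the tool's axes as they then stand; what a row does not reach is not made up. A row lasts 1/10 s, in which the tool goes at most 50 mm and 8.59 degrees, less where a joint would pass 70% of its speed; a pose out of reach is approached as far as the arm can. A call with a gripper value outside its range is refused whole. The fingers move at their own pace and stop on an object; the grip force is fixed at half the most. Time passes only in rows, so rows that do not move let the fingers close. It gives the time, the measured TCP pose, the force and the opening at its end, in the units of the state.
- ctrl.read_state(): the state, without advancing time (a new reading comes with each control period).
- get_image(name): name is "side" or "top" or "wrist"; returns the picture (480x640x3 uint8, blue, green, red); there is no depth.
- camera_params(name): a dict with "fx", "fy", "cx", "cy" (pixels), "eye" and "orientation" of the camera in the world. Camera axes: x right, y up, looking along -z (the intrinsics and any distortion apply to the point x, -y, -z); pixel columns grow to the right and rows downward; lengths in mm; the calibration is good to about 2 mm. A picture is of the moment at which its call begins: read the wrist's pose just before it. camera_params takes no time and is no camera call; for the wrist camera it gives the pose at the moment of the call.
- ctrl.finish_job(): hands the job in, once; it reports no verdict.
The state is a dict: "clock": time; "qpos": joint angles; "qd": joint speeds; "tau": joint torques, N m; "eef_pos": TCP position; "tool_rot": TCP orientation; "force": force on the tool from outside, world axes, zero at the start; "torque": the same for the moment, N m; "width": finger opening in mm.
Only numpy, scipy, OpenCV 4.12 (cv2) and the standard library are available. Lean on these libraries where they do the work, as an engineer would, in place of code of your own. Each camera call takes 0.05 s, during which the arm holds its last target.

## Working session

There is one attempt and no reset: what is moved stays moved. The work goes in short steps, Python scripts to look and compute and a shell command to move; the robot and the scene stay as the last step left them, time stands still between calls to the robot, and variables do not carry over. Pictures are saved under pics/ and viewed, and the job is handed in when it is done.

```bash
mkdir -p pics
python3 - <<'E'
from cell import ctrl,get_image,camera_params
import cv2
print(ctrl.read_state())
for n in("side","top","wrist"):
    print(n,camera_params(n)); cv2.imwrite(f"pics/{n}0.png",get_image(n))
E
```

```text
{'clock': 0.0, 'qpos': array([-1.34578544,  0.62931168,  0.03842506,  1.51836802, -0.02699505,
        0.99630742, -0.02003228]), 'qd': array([ 0.00098136, -0.00115915,  0.00026502, -0.00122811,  0.00091379,
       -0.00033592,  0.00013826]), 'tau': array([-1.05464009e-03, -5.63398111e+01,  1.22589670e+00, -1.93452626e+01,
        1.09190232e-02,  1.08587416e-02, -5.39411843e-06]), 'eef_pos': array([186.1629179 , 622.13390804, 238.41108797]), 'tool_rot': array([-3.13234512,  1.56891931, -1.8523756 ]), 'force': array([-0.19611172, -0.51511966, -0.58664389]), 'torque': array([ 0.05126646,  0.02273096, -0.01440251]), 'width': 85.35399969107013}
side {'fx': 543.1712197276289, 'fy': 543.1712197276289, 'cx': 314.5444522628804, 'cy': 240.16024403223153, 'eye': array([ 205.67981545, 1273.06570253,  776.6356204 ]), 'orientation': array([ 1.08681997, -0.01130912, -2.88978194])}
top {'fx': 575.433401277869, 'fy': 575.433401277869, 'cx': 305.3855481322194, 'cy': 236.82300381583582, 'eye': array([ 277.43054622,  -46.7413763 , 1563.0907263 ]), 'orientation': array([ 0.17761671,  0.01831332, -1.57138202])}
wrist {'fx': 346.52644766667066, 'fy': 346.52644766667066, 'cx': 318.9449582967823, 'cy': 239.99771502452367, 'eye': array([113.09890172, 644.32570433, 374.07915961]), 'orientation': array([-0.30147213,  0.00204061,  1.28000991])}
```

View pics/side0.png

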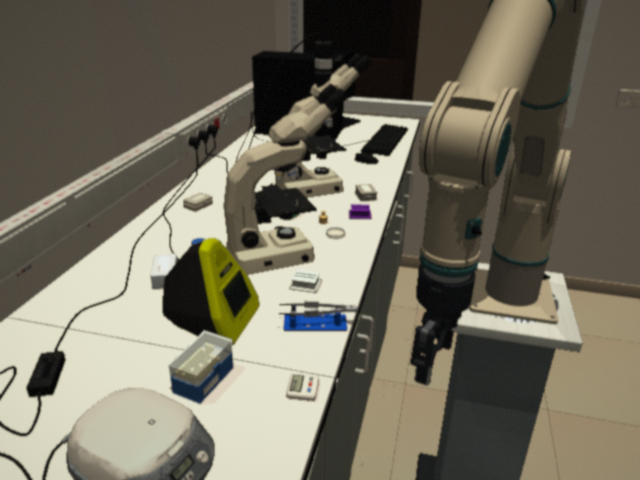

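View pics/top0.png

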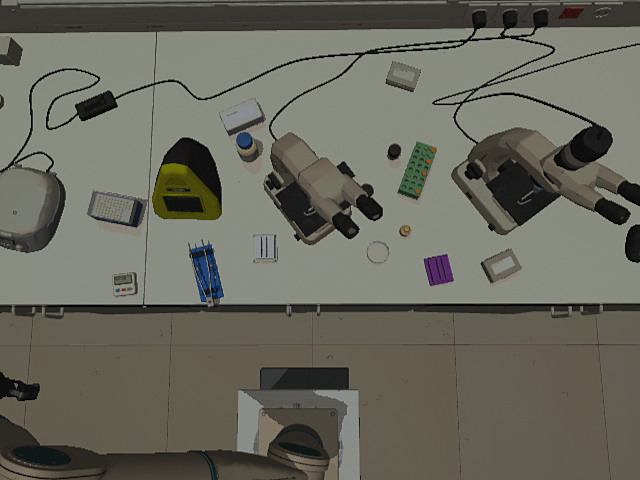

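View pics/wrist0.png

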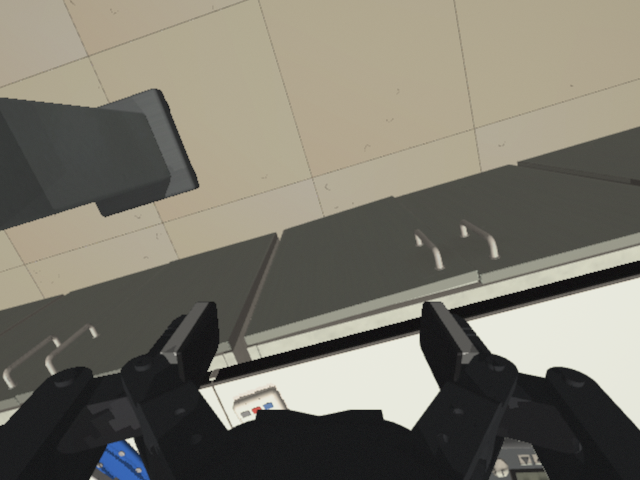

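```bash
cat > h.py <<'E'
import numpy as np,cv2
from scipy.spatial.transform import Rotation as R
from cell import ctrl,get_image,camera_params
def ray(p,u,v):
    d=R.from_euler('xyz',p['orientation']).as_matrix()@np.array([(u-p['cx'])/p['fx'],-(v-p['cy'])/p['fy'],-1.])
    return np.array(p['eye']),d
def onz(p,u,v,z):
    e,d=ray(p,u,v); return e+d*(z-e[2])/d[2]
def proj(p,X):
    c=R.from_euler('xyz',p['orientation']).as_matrix().T@(np.array(X)-p['eye'])
    return p['cx']+p['fx']*c[0]/-c[2], p['cy']-p['fy']*c[1]/-c[2]
E
python3 - <<'E'
from h import *
im=cv2.imread('pics/top0.png')
cv2.imwrite('pics/topc.png',cv2.resize(im[225:315,180:290],None,fx=6.5,fy=6.5,interpolation=cv2.INTER_CUBIC))
p=camera_params('top')
hsv=cv2.cvtColor(im,cv2.COLOR_BGR2HSV)
for n,(lo,hi) in dict(blue=((100,120,60),(125,255,255))).items():
    m=cv2.inRange(hsv,lo,hi); m[:225]=0
    c=max(cv2.findContours(m,0,2)[0],key=cv2.contourArea); print(cv2.minAreaRect(c))
    b=cv2.boxPoints(cv2.minAreaRect(c)); print([onz(p,*q,8)[:2].round(1) for q in b])
for n,u,v,z in (('gauge',264,248,30),('timer',124,284,18),('tips l',191,243,46),('tips r',211,243,46),('heel',210,302,46),('petri',378,252,0)): print(n,onz(p,u,v,z).round(1))
E
```

```text
((203.2170867919922, 272.4946594238281), (33.168182373046875, 12.050310134887695), 72.6459732055664)
[array([497.7, 290.6]), array([507.5, 259.4]), array([420.7, 229.8]), array([411. , 260.8])]
gauge [522.5  93.   30. ]
timer [427.1 472.1  18. ]
tips l [534.2 287.9  46. ]
tips r [534.  234.1  46. ]
heel [376.4 232.2  46. ]
petri [ 515.  -217.3    0. ]
```

View pics/topc.png

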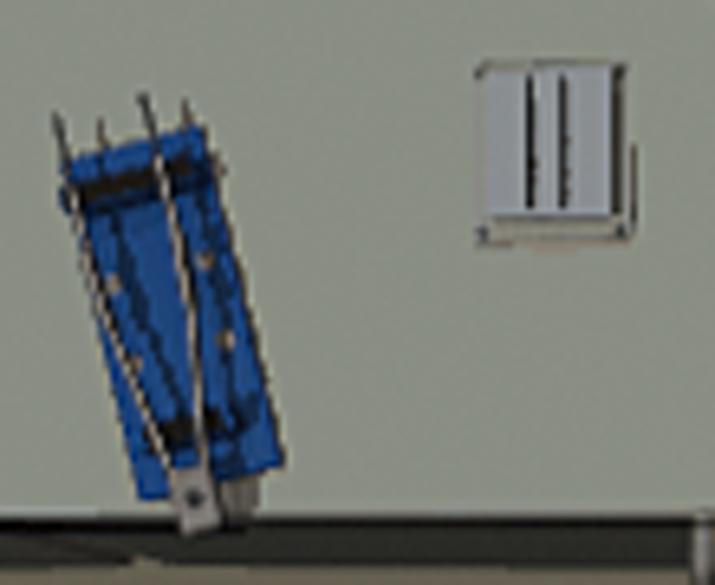

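Run:
```python
from h import *
p=camera_params('top')
f=lambda a,b,z:onz(p,180+a/6.5,225+b/6.5,z)
tl,tr=f(57,118,46),f(144,98,46); h0,h1=f(180,532,46),f(195,470,46)
print(tl,tr,h0,f(217,524,46))
m=(tl+tr)/2; hm=(f(180,532,46)+f(217,524,46))/2
print('yaw',np.degrees(np.arctan2(*(m-hm)[[1,0]])),np.linalg.norm(m-hm)); d=(m-hm)/np.linalg.norm(m-hm); print('grip',m-75*d, hm+106*d)
g=[f(a,b,30) for a,b in((529,75),(529,207),(563,75),(563,207))]; print(np.round(g,1),np.mean(g,0))
s=ctrl.read_state(); print(R.from_euler('xyz',s['tool_rot']).as_matrix().round(3))
```

```text
[533.77274173 293.92685584  46.        ] [542.0194428  258.14018801  46.        ] [363.72206903 237.95902736  46.        ] [366.9167091  223.03203221  46.        ]
yaw 14.78176932692266 178.4836889356479
grip [465.37824586 256.89816322  46.        ] [467.81127865 257.54017008  46.        ]
[[553.9 100.5  30. ]
 [498.3  99.8  30. ]
 [553.9  86.3  30. ]
 [498.3  85.7  30. ]] [526.1180566  93.0600068  30.       ]
[[-0.    -0.958  0.287]
 [-0.001  0.287  0.958]
 [-1.    -0.    -0.002]]
```

Run:
```python
from h import *
P={n:camera_params(n) for n in('top','side')}
def tri(a,b):
    e1,d1=ray(P['top'],*a);e2,d2=ray(P['side'],*b)
    t=np.linalg.lstsq(np.c_[d1,-d2],e2-e1,rcond=None)[0]
    return ((e1+d1*t[0]+e2+d2*t[1])/2).round(0),np.linalg.norm(e1+d1*t[0]-e2-d2*t[1]).round(1)
print(tri((187,140),(208,240)),tri((158,219),(232,337)),tri((220,218),(258,297)))
print('scope eyepiece',tri((346,232),(358,62)), tri((376,212),(368,62)))
print('scope base',onz(P['top'],298,243,0),onz(P['top'],265,205,0))
im=cv2.imread('pics/side0.png');cv2.imwrite('pics/sc.png',cv2.resize(im[220:420,150:390],None,fx=3.2,fy=3,interpolation=cv2.INTER_CUBIC))
im=cv2.imread('pics/top0.png');cv2.imwrite('pics/tc.png',cv2.resize(im[120:270,140:400],None,fx=3,fy=3,interpolation=cv2.INTER_CUBIC))
```

```text
(array([739., 264., 201.]), np.float64(55.8)) (array([608., 386.,  28.]), np.float64(8.7)) (array([610., 216.,  24.]), np.float64(6.3))
scope eyepiece (array([ 457., -103.,  545.]), np.float64(22.6)) (array([ 468., -160.,  542.]), np.float64(75.6))
scope base [540.86765382   2.08796055   0.        ] [648.77633035  94.42939594   0.        ]
```

View pics/sc.png

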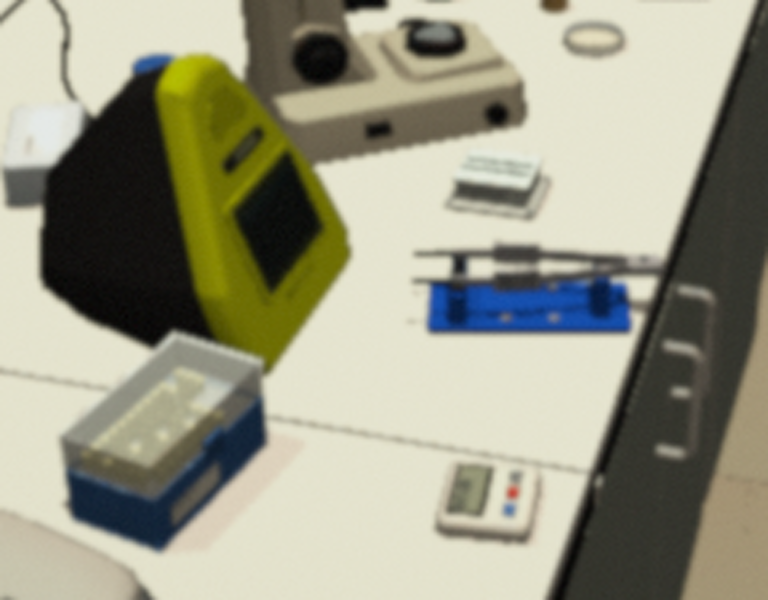

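View pics/tc.png

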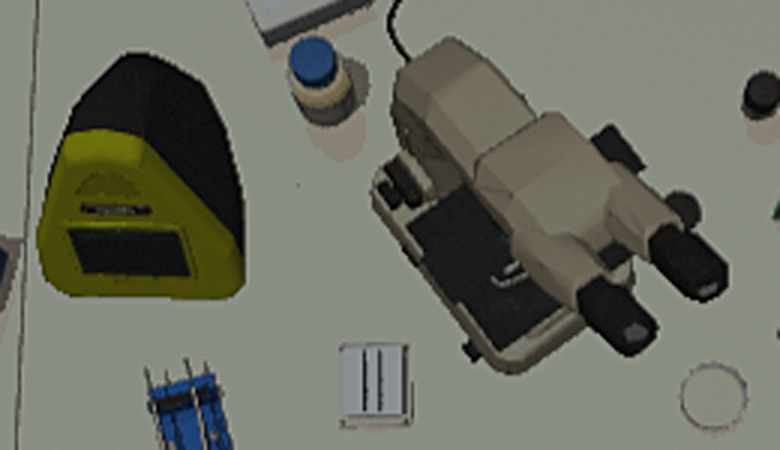

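```bash
cat >> h.py <<'E'
def toolR(a): # tool pointing down, tool z at world angle a (rad)
    z=np.array([np.cos(a),np.sin(a),0]);x=np.array([0,0,-1.]);return np.c_[x,np.cross(z,x),z]
def plan(pos,a,n,way=0,ndig=0):
    """rows from now to pos, tool z at angle a; way=+1/-1 forces direction of world yaw"""
    s=ctrl.read_state();p0=np.array(s['eef_pos']);R0=R.from_euler('xyz',s['tool_rot']).as_matrix()
    a0=np.arctan2(R0[1,2],R0[0,2]); da=(a-a0+np.pi)%(2*np.pi)-np.pi
    if way and np.sign(da)!=way: da+=way*2*np.pi
    # first level error
    print('at',p0.round(1),'ang',np.degrees(a0).round(2),'turn',np.degrees(da).round(1),'down err',R0[:,0].round(4),'F',s['force'].round(2),'w',round(s['width'],2),'t',s['clock'])
    for i in range(n):
        Rc=toolR(a0+da*i/n); d=Rc.T@((np.array(pos)-p0)/n)
        print(*d.round(ndig),round(-da/n,3),'0 0')
    err=R.from_matrix(R0.T@toolR(a0)).as_rotvec(); print('level rotvec tool',err.round(4))
E
python3 - <<'E'
from h import *
plan([458,255,190],np.radians(-75.7),18,-1)
E
```

```text
at [186.2 622.3 238.6] ang 73.34 turn -149.0 down err [-4.0e-04 -1.5e-03 -1.0e+00] F [-0.01  0.16  0.04] w 85.04 t 0.15
3.0 -20.0 -15.0 0.145 0 0
3.0 -22.0 -12.0 0.145 0 0
3.0 -24.0 -9.0 0.145 0 0
3.0 -25.0 -5.0 0.145 0 0
3.0 -25.0 -2.0 0.145 0 0
3.0 -25.0 2.0 0.145 0 0
3.0 -25.0 6.0 0.145 0 0
3.0 -24.0 9.0 0.145 0 0
3.0 -22.0 12.0 0.145 0 0
3.0 -20.0 16.0 0.145 0 0
3.0 -18.0 18.0 0.145 0 0
3.0 -15.0 21.0 0.145 0 0
3.0 -12.0 23.0 0.145 0 0
3.0 -8.0 24.0 0.145 0 0
3.0 -5.0 25.0 0.145 0 0
3.0 -1.0 25.0 0.145 0 0
3.0 2.0 25.0 0.145 0 0
3.0 6.0 25.0 0.145 0 0
level rotvec tool [ 0.     -0.0015  0.    ]
```

```bash
python3 -m handwheel '1 3 -20 -15 0.145 0 0;1 3 -22 -12 0.145 0 0;1 3 -24 -9 0.145 0 0;1 3 -25 -5 0.145 0 0;1 3 -25 -2 0.145 0 0;1 3 -25 2 0.145 0 0;1 3 -25 6 0.145 0 0;1 3 -24 9 0.145 0 0;1 3 -22 12 0.145 0 0'
python3 - <<'E'
from h import *
plan([458,255,190],np.radians(-75.7),9,-1)
E
```

```text
clock: 1.05
eef_pos: [317.1, 432.2, 208.0]
tool_rot: [-2.888, 1.566, -2.952]
force: [0.7, 0.4, -0.4]
width: 85.7
at [317.1 432.2 208. ] ang -3.65 turn -72.1 down err [-0.005 -0.001 -1.   ] F [ 0.74  0.36 -0.42] w 85.68 t 1.05
2.0 -19.0 17.0 0.14 0 0
2.0 -16.0 19.0 0.14 0 0
2.0 -13.0 21.0 0.14 0 0
2.0 -10.0 23.0 0.14 0 0
2.0 -7.0 24.0 0.14 0 0
2.0 -3.0 25.0 0.14 0 0
2.0 0.0 25.0 0.14 0 0
2.0 4.0 25.0 0.14 0 0
2.0 7.0 24.0 0.14 0 0
level rotvec tool [ 0.     -0.005   0.0013]
```

```bash
python3 -m handwheel '1 2 -19 17 0.14 0 0;1 2 -16 19 0.14 0 0;1 2 -13 21 0.14 0 0;1 2 -10 23 0.14 0 0;1 2 -7 24 0.14 0 0;1 2 -3 25 0.14 0 0;1 2 0 25 0.14 0 0;1 2 4 25 0.14 0 0;1 2 7 24 0.14 0 0;1 0 0 0 0 0 0'
python3 - <<'E'
from h import *
import pickle
plan([458,255,190],np.radians(-75.7),1)
p=camera_params('wrist'); im=get_image('wrist'); pickle.dump(p,open('w1.pkl','wb')); cv2.imwrite('pics/w1.png',im); print(p, ctrl.read_state()['qpos'])
E
```

```text
clock: 2.05
eef_pos: [458.5, 241.5, 187.7]
tool_rot: [-1.125, 1.564, -2.507]
force: [1.2, 0.7, 0.7]
width: 85.5
at [458.5 241.5 187.7] ang -79.22 turn 3.5 down err [-0.0055 -0.004  -1.    ] F [1.17 0.71 0.73] w 85.5 t 2.05
-2.0 2.0 -13.0 -0.061 0 0
level rotvec tool [-0.      0.0029  0.0062]
{'fx': 346.52644766667066, 'fy': 346.52644766667066, 'cx': 318.9449582967823, 'cy': 239.99771502452367, 'eye': array([533.43071466, 256.40191777, 322.84030833]), 'orientation': array([-0.30836485, -0.00309973, -1.38272487])} [-1.01929953  0.62416736  0.74027923  1.9451484  -0.57892213  0.8047706
 -1.33056885]
```

View pics/w1.png

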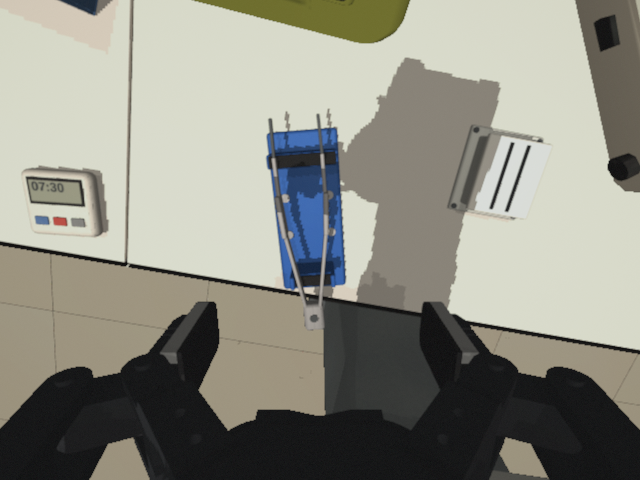

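Run:
```python
import cv2
im=cv2.imread('pics/w1.png')
a=cv2.resize(im[100:340,250:360],(367,800)[:2] if 0 else None,fx=2.5,fy=2.5,interpolation=cv2.INTER_CUBIC)
b=cv2.resize(im[110:230,440:560],None,fx=4,fy=4,interpolation=cv2.INTER_CUBIC)
import numpy as np
c=np.zeros((600,275+480,3),'uint8');c[:,:275]=a;c[:480,275:]=b
cv2.imwrite('pics/w1c.png',c)
```

```text
(no output)
```

View pics/w1c.png

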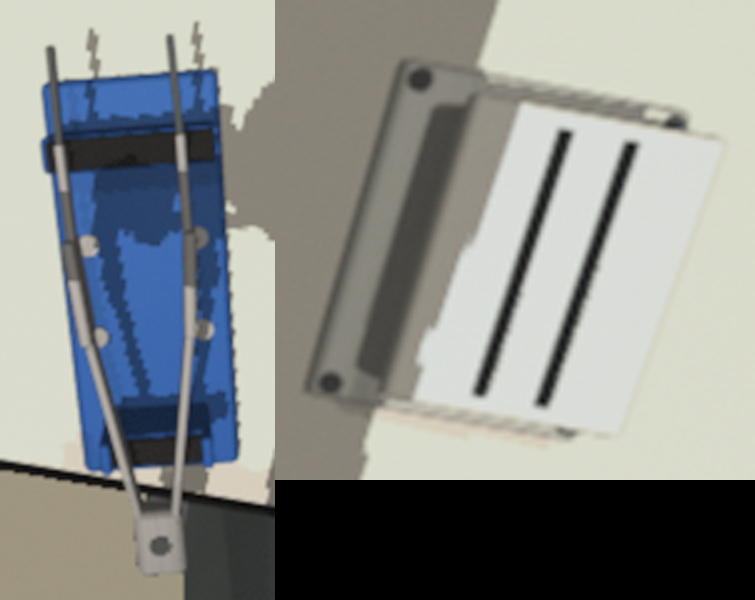

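```bash
cat > fit.py <<'E'
from h import *
import pickle
p=pickle.load(open('w1.pkl','rb'))
f=lambda u,v,z:onz(p,u,v,z)
tl,tr=f(270,119.2,46+2),f(318,114.8,48); h=(f(306,329.6,52)+f(324.4,328,52))/2
pads=(f(250+73/2.5,100+262/2.5,56)+f(250+189/2.5,100+260/2.5,56))/2
m=(tl+tr)/2; d=m-h;d[2]=0;L=np.linalg.norm(d);d/=L
print('tips',tl.round(1),tr.round(1),np.linalg.norm(tl-tr),'L',L,'yaw',np.degrees(np.arctan2(d[1],d[0])))
print('grip from tips',m-75*d,'heel',h+106*d,'pads',pads)
g=[f(512.5,142.8,30),f(491.25,208.8,30),f(529,145.8,30),f(506.8,211.3,30)]
print(np.round(g,1),np.mean(g,0),[np.degrees(np.arctan2(*(g[i]-g[i+1])[[1,0]])) for i in(0,2)])
E
python3 fit.py
```

```text
tips [534. 293.  48.] [543.8 258.2  48. ] 36.08341652685715 L 179.1522375775146 yaw 15.680346000191843
grip from tips [466.71851835 255.32601723  48.        ] heel [468.4975154  255.82541235  52.        ] pads [476.39649714 257.88574621  56.        ]
[[553.1  98.5  30. ]
 [497.4  97.2  30. ]
 [553.3  84.4  30. ]
 [497.8  83.2  30. ]] [525.40599853  90.81872906  30.        ] [np.float64(1.4092233594239285), np.float64(1.2813844803020715)]
```

Run:
```python
from h import *
plan([467,256.2,100],np.radians(-74.8),4,0,1)
```

```text
at [457.3 243.4 187.5] ang -78.95 turn 4.2 down err [-0.0071 -0.0027 -1.    ] F [0.09 1.06 0.04] w 85.41 t 2.1
21.9 3.0 -2.7 -0.018 0 0
21.9 3.0 -2.6 -0.018 0 0
21.9 3.1 -2.6 -0.018 0 0
21.9 3.1 -2.5 -0.018 0 0
level rotvec tool [-0.      0.0013  0.0075]
```

```bash
python3 -m handwheel '1 22 3 -3 -0.018 0 0.004;1 22 3 -3 -0.018 0 0.004;1 22 3 -2.5 -0.018 0 0;1 22 3 -2.5 -0.018 0 0;1 0 0 0 0 0 0;1 0 0 0 0 0 0'
python3 - <<'E'
from h import *
import pickle
plan([467,256.2,60],np.radians(-74.8),2,0,1)
p=camera_params('wrist'); im=get_image('wrist'); pickle.dump(p,open('w2.pkl','wb')); cv2.imwrite('pics/w2.png',im)
E
```

```text
clock: 2.7
eef_pos: [462.7, 264.9, 96.9]
tool_rot: [-2.947, 1.565, 2.051]
force: [0.2, -0.2, 0.2]
width: 85.3
at [462.7 264.9  96.9] ang -73.65 turn -1.2 down err [-0.0028  0.0054 -1.    ] F [ 0.23 -0.22  0.22] w 85.27 t 2.7
18.4 0.8 4.8 0.01 0 0
18.4 0.9 4.8 0.01 0 0
level rotvec tool [ 0.     -0.006   0.0012]
```

View pics/w2.png

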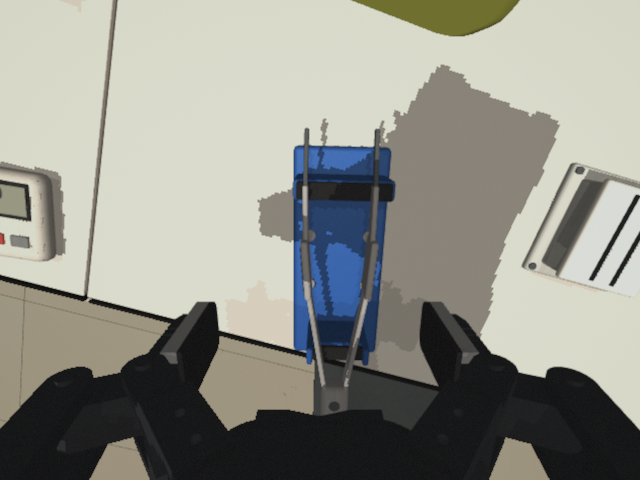

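Run:
```python
from h import *
import pickle
p=pickle.load(open('w2.pkl','rb'))
im=cv2.imread('pics/w2.png');cv2.imwrite('pics/w2c.png',cv2.resize(im[115:420,270:410],None,fx=2,fy=2,interpolation=cv2.INTER_CUBIC)[:600])
tl,tr=onz(p,306.5,130,48),onz(p,377,130,48);m=(tl+tr)/2
print(tl,tr,np.linalg.norm(tl-tr)); n=tl-tr; print('yaw',np.degrees(np.arctan2(-n[0],n[1])))
hh=onz(p,334,406,52);d=m-hh;print('yaw2',np.degrees(np.arctan2(d[1],d[0])),np.hypot(*d[:2]))
for y in(15,14.5): print(m-75*np.array([np.cos(np.radians(y)),np.sin(np.radians(y)),0]))
print(ctrl.read_state()['eef_pos'])
```

```text
[534.12016611 293.05380663  48.        ] [544.17941279 258.77519738  48.        ] 35.72410245001377
yaw 16.354616813375962
yaw2 15.721230245050965 168.76541826098045
[466.70535248 256.50307362  48.        ]
[466.53871642 257.1360017   48.        ]
[462.51748882 265.10363912  96.96387657]
```

View pics/w2c.png

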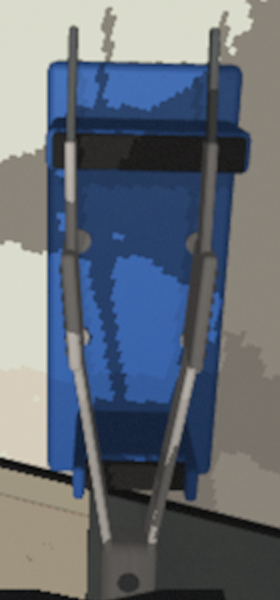

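```bash
python3 -m handwheel '1 3 2 9.5 0.014 -0.006 0;1 0 0 0 0 0 0;1 0 0 0 0 0 0'
python3 - <<'E'
from h import *
plan([467,256,60],np.radians(-74.5),1,0,1)
E
```

```text
clock: 3.05
eef_pos: [468.4, 256.6, 96.2]
tool_rot: [1.862, 1.568, 0.563]
force: [-1.0, 0.1, -0.9]
width: 85.1
at [468.4 256.6  96.2] ang -74.47 turn -0.0 down err [ 0.0021  0.0013 -1.    ] F [-0.95  0.12 -0.87] w 85.07 t 3.05
36.2 -1.5 0.2 0.001 0 0
level rotvec tool [-0.     -0.0007 -0.0024]
```

Aligned; go down in slow steps while closing partway.

```bash
python3 -m handwheel '0.4 20 -1 0 0 0 0;0.4 20 0 0 0 0 0;0.4 14 0 0 0 0 0;0.4 8 0 0 0 0 0;0.4 0 0 0 0 0 0;0.4 0 0 0 0 0 0'
python3 - <<'E'
from h import *
plan([467,256,33],np.radians(-74.5),1,0,1)
E
```

```text
clock: 3.65
eef_pos: [470.6, 257.0, 35.6]
tool_rot: [1.799, 1.561, 0.499]
force: [-0.5, -0.1, 0.7]
width: 60.0
at [470.6 257.   35.6] ang -74.53 turn 0.0 down err [ 0.0085  0.0046 -1.    ] F [-0.52 -0.15  0.72] w 60.0 t 3.65
2.6 -3.7 -0.0 -0.001 0 0
level rotvec tool [-0.     -0.0022 -0.0095]
```

```bash
python3 -m handwheel '0.2 2 -3 0 0 -0.002 -0.009;0.1 0 0 0 0 0 0;0 0 0 0 0 0 0;-0.05 0 0 0 0 0 0;-0.1 0 0 0 0 0 0;-0.15 0 0 0 0 0 0;-0.15 0 0 0 0 0 0;-0.15 0 0 0 0 0 0'
python3 - <<'E'
from h import *
plan([467,256,33],np.radians(-74.5),1,0,1)
p=camera_params('wrist'); im=get_image('wrist');cv2.imwrite('pics/w3.png',im)
E
```

```text
clock: 4.45
eef_pos: [468.8, 256.7, 35.8]
tool_rot: [1.766, 1.567, 0.465]
force: [-0.3, -0.1, -0.1]
width: 36.2
at [468.8 256.7  35.8] ang -74.51 turn 0.0 down err [ 0.0031  0.0016 -1.    ] F [-0.34 -0.1  -0.1 ] w 36.16 t 4.45
2.8 -1.9 0.2 -0.0 0 0
level rotvec tool [-0.     -0.0007 -0.0034]
```

View pics/w3.png

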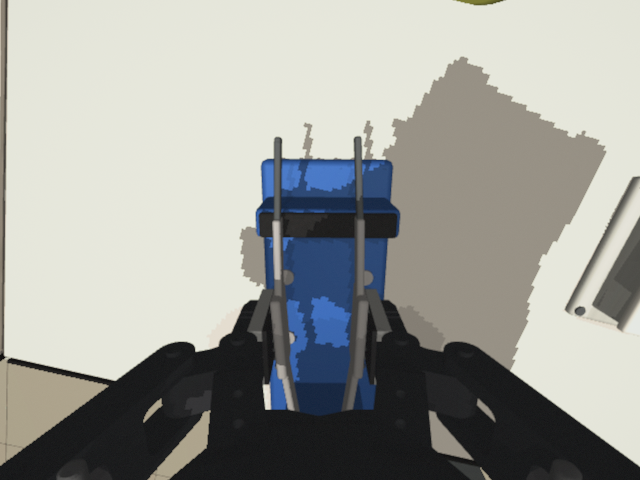

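```bash
python3 -m handwheel '-0.19 0 0 0 0 0 0;-0.23 0 0 0 0 0 0;-0.26 0 0 0 0 0 0;-0.29 0 0 0 0 0 0;-0.29 0 0 0 0 0 0;-0.29 0 0 0 0 0 0'
python3 - <<'E'
from h import *
plan([467,256,33],np.radians(-74.5),1,0,1)
p=camera_params('wrist'); im=get_image('wrist');cv2.imwrite('pics/w4.png',im)
print(p['eye'])
a=onz(p,277,140,48);b=onz(p,358,140,48);print('prev gap',np.linalg.norm(a-b))
cv2.imwrite('pics/w4c.png',cv2.resize(im[120:420,220:420],None,fx=2,fy=2,interpolation=cv2.INTER_CUBIC))
E
```

```text
clock: 5.1
eef_pos: [469.2, 256.4, 36.4]
tool_rot: [1.731, 1.566, 0.43]
force: [-0.3, -0.5, 2.7]
width: 30.1
at [469.2 256.4  36.4] ang -74.55 turn 0.1 down err [ 0.0039  0.0018 -1.    ] F [-0.33 -0.5   2.75] w 30.14 t 5.1
3.4 -2.3 -0.2 -0.001 0 0
level rotvec tool [-0.     -0.0007 -0.0043]
[541.43454657 276.56417983 172.26124989]
prev gap 27.911338132148966
```

View pics/w4c.png

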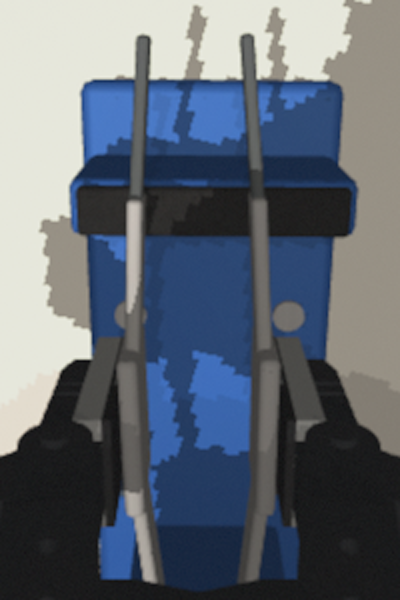

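```bash
python3 -m handwheel '-0.29 -4 0 0 0 0 0.004;-0.29 -8 0 0 0 0 0;-0.29 -10 0 0 0 0 0;-0.29 -10 0 0 0 0 0;-0.29 -8 0 0 0 0 0;-0.29 -5 0 0 0 0 0;-0.29 0 0 0 0 0 0;-0.29 0 0 0 0 0 0;-0.29 0 0 0 0 0 0'
python3 - <<'E'
from h import *
plan([467,256,33],np.radians(-74.5),1,0,1)
p=camera_params('wrist'); im=get_image('wrist');cv2.imwrite('pics/w5.png',im)
im=get_image('side');cv2.imwrite('pics/s5.png',cv2.resize(im[250:360,220:400],None,fx=4,fy=4,interpolation=cv2.INTER_CUBIC))
E
```

```text
clock: 6.05
eef_pos: [468.3, 257.1, 85.5]
tool_rot: [1.742, 1.562, 0.441]
force: [-0.1, 0.2, -1.0]
width: 30.7
at [468.3 257.1  85.5] ang -74.49 turn -0.0 down err [ 0.0077  0.0037 -1.    ] F [-0.12  0.15 -0.95] w 30.73 t 6.05
52.5 -1.5 0.7 0.0 0 0
level rotvec tool [-0.     -0.0015 -0.0084]
```

View pics/w5.png

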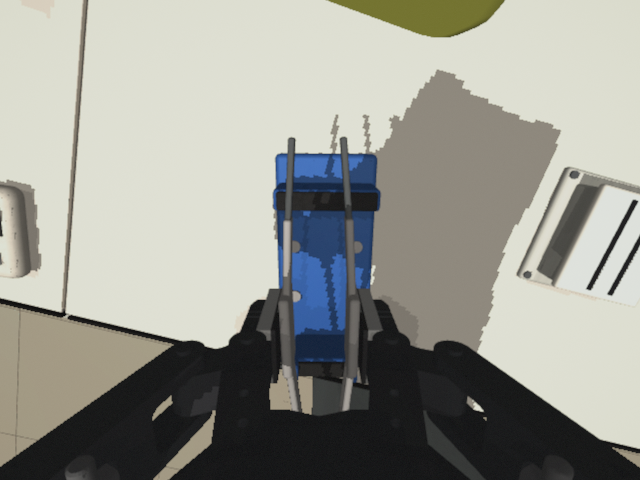

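View pics/s5.png

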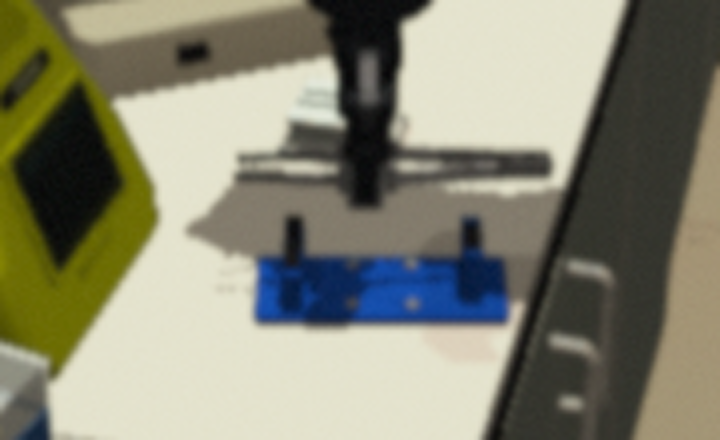

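Run:
```python
from h import *
plan([452.6,90.3,82],np.radians(-88.8),8,0,1)
```

```text
at [468.2 257.   85.3] ang -74.49 turn -14.3 down err [ 0.0074  0.0035 -1.    ] F [ 0.17  0.16 -0.82] w 30.55 t 6.15
0.4 -7.4 19.6 0.031 0 0
0.4 -6.8 19.8 0.031 0 0
0.4 -6.2 20.0 0.031 0 0
0.4 -5.6 20.2 0.031 0 0
0.4 -5.0 20.3 0.031 0 0
0.4 -4.3 20.5 0.031 0 0
0.4 -3.7 20.6 0.031 0 0
0.4 -3.0 20.7 0.031 0 0
level rotvec tool [-0.     -0.0013 -0.0081]
```

```bash
python3 -m handwheel '-0.29 0 -4 8 0.02 0 -0.004;-0.29 0.4 -6.8 18 0.03 0 -0.004;-0.29 0.4 -6 20 0.031 0 0;-0.29 0.4 -6 20 0.031 0 0;-0.29 0.4 -5 20 0.031 0 0;-0.29 0.4 -4.5 20 0.031 0 0;-0.29 0.4 -4 18 0.031 0 0;-0.29 0.4 -3 12 0.031 0 0;-0.29 0 0 0 0 0 0;-0.29 0 0 0 0 0 0'
python3 - <<'E'
from h import *
plan([452.6,90.3,82],np.radians(-88.8),2,0,1)
E
```

```text
clock: 7.15
eef_pos: [446.9, 97.9, 81.5]
tool_rot: [-0.796, 1.563, -2.363]
force: [0.3, 0.6, -1.2]
width: 30.1
at [446.9  97.9  81.5] ang -89.77 turn 1.0 down err [-0.0055 -0.0054 -1.    ] F [ 0.3   0.62 -1.19] w 30.09 t 7.15
-0.2 2.9 3.8 -0.008 0 0
-0.2 2.8 3.8 -0.008 0 0
level rotvec tool [-0.      0.0054  0.0055]
```

```bash
python3 -m handwheel '-0.29 6 3 4 -0.008 0.005 0.005;-0.29 10 3 3 -0.008 0 0;-0.29 6 0 0 0 0 0;-0.29 0 0 0 0 0 0;-0.29 0 0 0 0 0 0'
python3 - <<'E'
from h import *
import pickle
plan([452.6,90.3,60],np.radians(-88.8),2,0,1)
p=camera_params('wrist'); im=get_image('wrist');cv2.imwrite('pics/w6.png',im);pickle.dump(p,open('w6.pkl','wb'))
cv2.imwrite('pics/w6c.png',cv2.resize(im[80:320,220:420],None,fx=2.5,fy=2.5,interpolation=cv2.INTER_CUBIC))
E
```

```text
clock: 7.65
eef_pos: [453.3, 94.3, 57.6]
tool_rot: [-2.627, 1.569, 2.111]
force: [-0.5, 0.2, -1.2]
width: 30.4
at [453.3  94.3  57.6] ang -88.49 turn -0.3 down err [-0.0011  0.0018 -1.    ] F [-0.54  0.2  -1.22] w 30.41 t 7.65
-1.2 -0.4 2.0 0.003 0 0
-1.2 -0.4 2.0 0.003 0 0
level rotvec tool [ 0.     -0.0019  0.0011]
```

View pics/w6c.png

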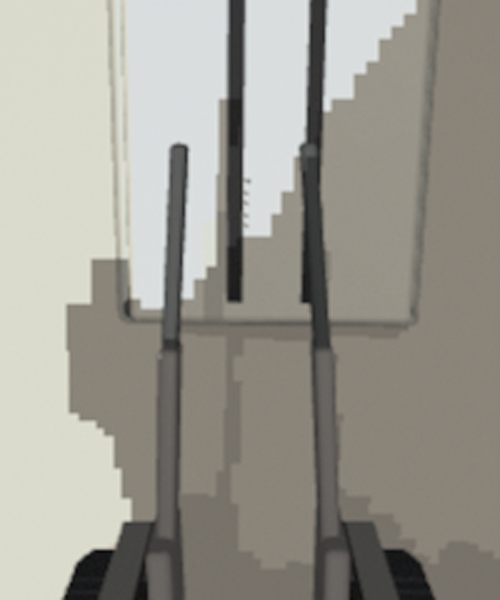

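Run:
```python
from h import *
import pickle
p=pickle.load(open('w6.pkl','rb'))
tl=onz(p,291.6,139.5,69.5);tr=onz(p,343.6,139.5,69.5);print(tl,tr,np.linalg.norm(tl-tr),(tl+tr)/2)
L=[onz(p,*q,30) for q in((313.6,200),(343.6,200),(314.8,80),(347.2,80))];print(np.round(L,1))
c0=(L[0]+L[1])/2;c1=(L[2]+L[3])/2;d=c1-c0;d/=np.linalg.norm(d);print('near end mid',c0,'gauge yaw',np.degrees(np.arctan2(d[1],d[0])),'centre',c0+28*d)
im=cv2.imread('pics/w6.png');cv2.imwrite('pics/w6f.png',im)
```

```text
[526.11966266 105.73970085  69.5       ] [526.59144592  87.92980696  69.5       ] 17.81614155010943 [526.35555429  96.83475391  69.5       ]
[[497.8  98.2  30. ]
 [498.2  84.   30. ]
 [550.1  98.9  30. ]
 [550.5  84.9  30. ]]
near end mid [498.00793734  91.09163965  30.        ] gauge yaw 0.8590781938743943 centre [526.00479002  91.51144872  30.        ]
```

View pics/w6.png

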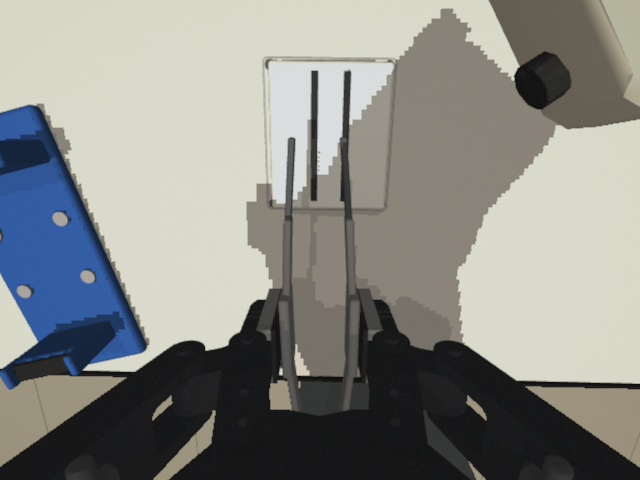

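```bash
python3 -m handwheel '-0.305 0 0 3 0 0 0;-0.32 0 0 2 0 0 0;-0.335 0 0 0 0 0 0;-0.335 6 0 0 0 0 0;-0.335 6 0 0 0 0 0;-0.335 4 0 0 0 0 0;-0.335 0 0 0 0 0 0;-0.335 0 0 0 0 0 0'
python3 - <<'E'
from h import *
import pickle
plan([453.3,89.2,34],np.radians(-89.1),1,0,1)
p=camera_params('wrist'); im=get_image('wrist');cv2.imwrite('pics/w7.png',im);pickle.dump(p,open('w7.pkl','wb'))
cv2.imwrite('pics/w7c.png',cv2.resize(im[80:320,220:420],None,fx=2.5,fy=2.5,interpolation=cv2.INTER_CUBIC))
E
```

```text
clock: 8.5
eef_pos: [453.4, 89.5, 40.5]
tool_rot: [-2.788, 1.569, 1.951]
force: [0.4, -0.3, -0.7]
width: 28.8
at [453.4  89.5  40.5] ang -88.43 turn -0.7 down err [-8.0e-04  2.1e-03 -1.0e+00] F [ 0.43 -0.3  -0.71] w 28.8 t 8.5
6.5 -0.1 0.3 0.012 0 0
level rotvec tool [ 0.     -0.0021  0.0008]
```

View pics/w7c.png

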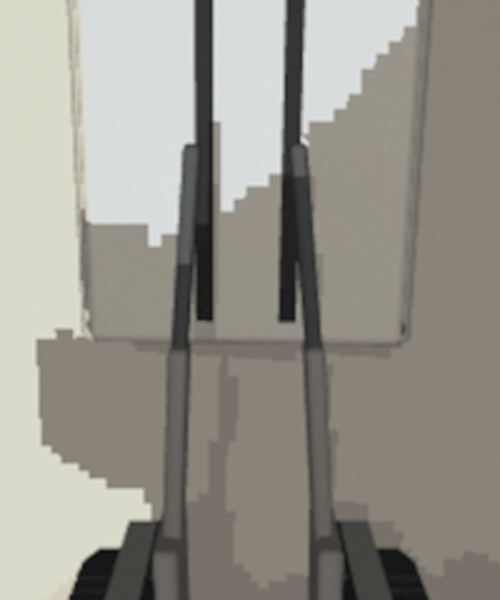

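Run:
```python
from h import *
import pickle
p=pickle.load(open('w7.pkl','rb'))
q=lambda a,b,z:onz(p,220+a/2.5,80+b/2.5,z)
tl=q(191.5,148,52.5);tr=q(299,148,52.5);print(tl,tr,np.linalg.norm(tl-tr),(tl+tr)/2)
L=[q(*c,30) for c in((205,321),(287,321),(204,0),(295,0))];print(np.round(L,1))
c0=(L[0]+L[1])/2;c1=(L[2]+L[3])/2;d=c1-c0;d/=np.linalg.norm(d);print('yaw',np.degrees(np.arctan2(d[1],d[0])),'centre',c0+28*d, np.linalg.norm(L[0]-L[1]))
```

```text
[526.3337445   99.28061103  52.5       ] [526.73689456  84.56849614  52.5       ] 14.717637530802014 [526.53531953  91.92455359  52.5       ]
[[497.4  98.2  30. ]
 [497.8  84.1  30. ]
 [547.8  99.   30. ]
 [548.2  84.9  30. ]]
yaw 0.9273680064969606 centre [525.5719161   91.57253722  30.        ] 14.077320272994386
```

```bash
python3 -m handwheel '-0.34 4 0 0.3 0.006 0 0;-0.345 3 0 0 0.006 0 0;-0.345 0 0 0 0 0 0;-0.345 0 0 0 0 0 0;-0.345 0 0 0 0 0 0;-0.345 0 0 0 0 0 0'
python3 - <<'E'
from h import *
import pickle
plan([453.3,89.2,34],np.radians(-89.1),1,0,1)
p=camera_params('wrist'); im=get_image('wrist');cv2.imwrite('pics/w8.png',im);pickle.dump(p,open('w8.pkl','wb'))
cv2.imwrite('pics/w8c.png',cv2.resize(im[80:320,220:420],None,fx=2.5,fy=2.5,interpolation=cv2.INTER_CUBIC))
im=get_image('side');cv2.imwrite('pics/s8.png',cv2.resize(im[230:330,220:400],None,fx=4,fy=4,interpolation=cv2.INTER_CUBIC))
print(ctrl.read_state()['qd'].round(3))
E
```

```text
clock: 9.15
eef_pos: [453.6, 89.3, 33.1]
tool_rot: [-3.017, 1.569, 1.71]
force: [-0.8, -0.2, -0.5]
width: 28.4
at [453.6  89.3  33.1] ang -89.17 turn 0.1 down err [-3.e-04  2.e-03 -1.e+00] F [-0.82 -0.19 -0.49] w 28.37 t 9.15
-0.9 -0.3 0.1 -0.001 0 0
level rotvec tool [ 0.     -0.002   0.0003]
[ 0.    -0.001  0.001  0.001  0.001  0.001 -0.001]
```

View pics/w8c.png

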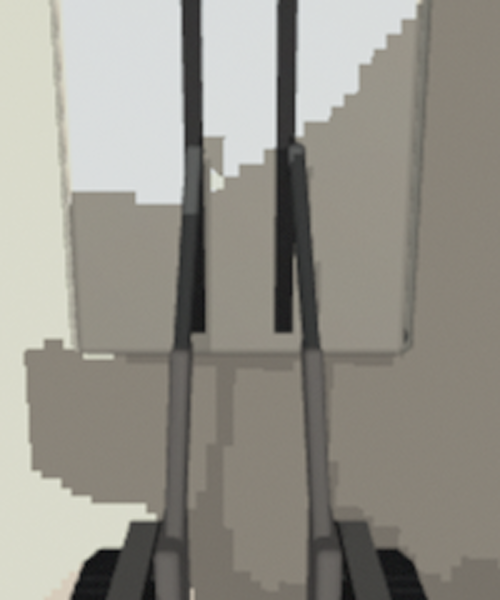

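View pics/s8.png

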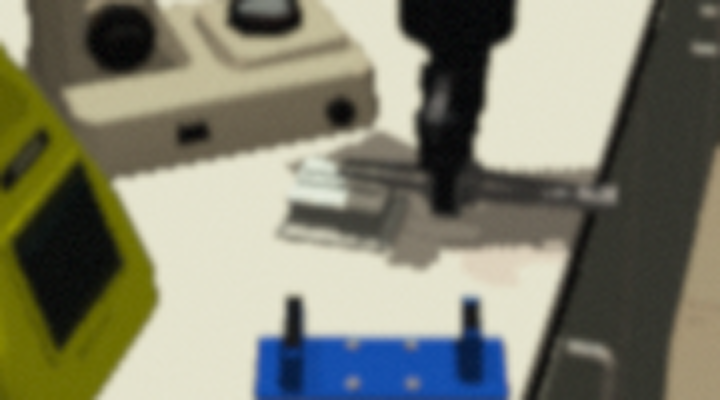

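Run:
```python
from h import *
import pickle
p=pickle.load(open('w8.pkl','rb'));s=camera_params('side')
q=lambda a,b,z:onz(p,220+a/2.5,80+b/2.5,z)
for z in (44.5,):
  tl=q(193,147,z);tr=q(296,147,z);print(tl,tr,np.linalg.norm(tl-tr),(tl+tr)/2)
L=[q(*c,30) for c in((198,331),(284,331),(192,0),(287,0))]
c0=(L[0]+L[1])/2;c1=(L[2]+L[3])/2;d=c1-c0;d/=np.linalg.norm(d);print('yaw',np.degrees(np.arctan2(d[1],d[0])),'centre',c0+28*d, np.linalg.norm(L[0]-L[1]))
for z in (35,40,45,50):
  print(z,[(4*(np.array(proj(s,q(a,147,z)))-[220,230])).round(0) for a in(193,296)])
print('heel exp',(4*(np.array(proj(s,[453.6-108,89,43]))-[220,230])).round(0),'tip mid',(4*(np.array(proj(s,[527,92,43]))-[220,230])).round(0),'plate',[(4*(np.array(proj(s,[526+a,91.5+b,30]))-[220,230])).round(0) for a in(-32,32) for b in(-27,27)])
im=get_image('side');cv2.imwrite('pics/s9.png',cv2.resize(im[255:300,280:380],None,fx=8,fy=8,interpolation=cv2.INTER_CUBIC))
```

```text
[526.80854202  97.88597771  44.5       ] [527.01310341  83.71256515  44.5       ] 14.174888674263517 [526.91082271  90.79927143  44.5       ]
yaw 0.9537087978352001 centre [525.73091018  91.51830213  30.        ] 14.072010519705772
35 [array([338., 178.]), array([343., 166.])]
40 [array([338., 171.]), array([343., 160.])]
45 [array([338., 164.]), array([343., 153.])]
50 [array([338., 157.]), array([343., 147.])]
heel exp [615. 199.] tip mid [340. 162.] plate [array([398., 165.]), array([378., 207.]), array([306., 152.]), array([283., 193.])]
```

View pics/s9.png

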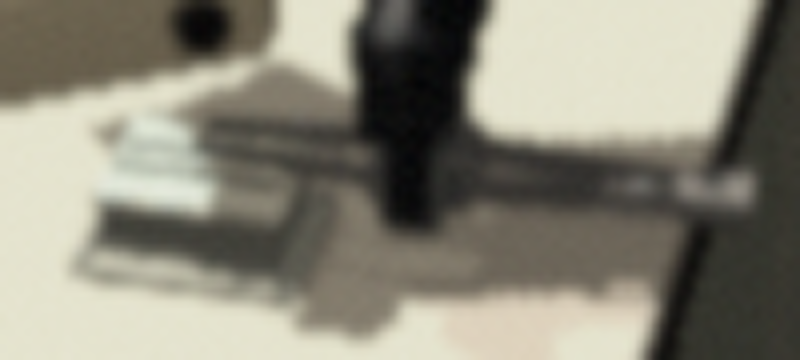

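Run:
```python
from h import *
for i in range(60):
    im=get_image('wrist')
    if i%6==0:
        s=ctrl.read_state();print(round(s['clock'],2),s['eef_pos'].round(1),round(s['width'],2),abs(s['qd']).max().round(4),s['force'].round(1))
cv2.imwrite('pics/w9.png',cv2.resize(im[80:320,220:420],None,fx=2.5,fy=2.5,interpolation=cv2.INTER_CUBIC))
```

```text
9.35 [453.6  89.3  33.1] 27.94 0.0019 [-0.2 -0.9 -0.8]
9.65 [453.6  89.3  33. ] 28.25 0.001 [ 0.   1.3 -1. ]
9.95 [453.6  89.2  33. ] 28.24 0.0012 [-0.5  0.9 -1.5]
10.25 [453.6  89.2  33. ] 28.24 0.0024 [ 1.   0.5 -0.3]
10.55 [453.6  89.3  33. ] 28.16 0.0024 [ 0.8  0.9 -1.5]
10.85 [453.6  89.3  33. ] 28.86 0.0011 [ 0.6  0.2 -0.6]
11.15 [453.6  89.2  33.1] 28.14 0.0012 [-0.5 -1.   0.1]
11.45 [453.6  89.3  33. ] 28.36 0.002 [ 0.2 -0.1 -1.1]
11.75 [453.6  89.3  33.1] 28.42 0.0016 [ 0.1 -0.3  0.4]
12.05 [453.6  89.2  33. ] 28.2 0.002 [ 0.1 -0.5 -1.4]
```

View pics/w9.png

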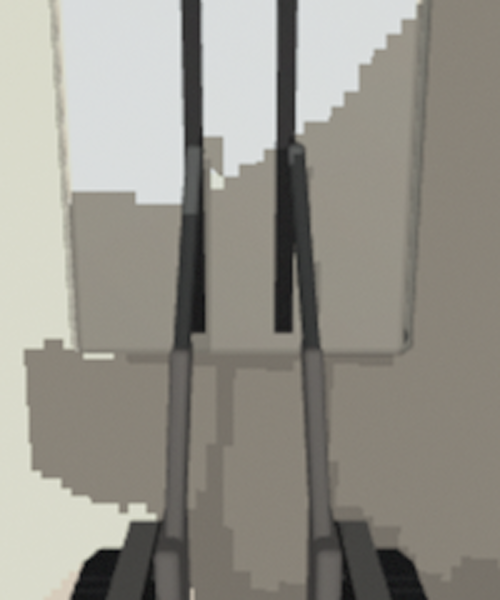

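```bash
python3 -c "
from cell import ctrl
print(ctrl.finish_job())"
```

```text
the job is handed in; nothing more can be done
None
```

I lifted the forceps about 49 mm off the blue rest and brought them over the white gauge. There I squeezed them to the marked gap and handed the job in at about 12 s, still holding them. No verdict came back, so what follows rests on my own measurements.

**Last checks:**
- **Tip gap:** about 14.2 mm from the wrist picture, with a finger opening of about 28.3 mm.
- **Position over the lines:** the middle of the tips was about 0.7 mm off the midline and 1.2 mm from the plate centre along the lines. The angle to the lines was within about 0.5 degrees by the tool pose.
- **Height:** the tip centres were about 12–13 mm above the plate, taken from the tool height.
- **Steadiness:** it held still for about 3 s. Finger-opening readings stayed within about 27.9–28.9 mm, and the force readings were about 1.5 N or less.
- **Other things on the bench:** no moves went near the other things, and the purple look-alike was left alone. I did not re-measure the bystanders at the end.

**Disagreements:**
- **Side camera:** it showed the gauge about 2 pixels lower than the calibration predicted, roughly 5 mm in height. Its raw tip height was therefore lower, about 9–10 mm above the plate. After correcting for that offset it came to about 14–15 mm; either way it is inside the limits.
- **Top and wrist cameras:** they differed by about 2 mm on the positions of the forceps and the gauge, so I lined up with the wrist view.

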